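# Sweep the used breathing filters into the open tray

## Robot

A 6-joint arm with a two-finger parallel gripper is mounted at the origin on the work surface. World frame = base frame: x ahead of the robot, y to its left, z up, the work surface at z = 0. Lengths are in mm, angles in rad, forces in N, time in s.
With the tool pointing down it reaches from about 275 to 750 mm from the base axis. Payload 10.2 kg.
Tool frame: the origin (TCP) lies midway between the tips of the shut fingers; the grasp point (between the pads) lies 19 mm behind it; z points along the fingers, y is the line along which they close (so a half turn about z gives the same grasp; the last joint's range is limited). The gripper opens to 85 mm and grips with 20 to 120 N. Pads are 22 mm wide; open, the fingers measure 114 mm over their backs; the gripper's body (76 mm by 85 mm) begins 54 mm behind the grasp point. The pads swing forward as they close: fully open they stand 13 mm farther back than shut.
Start: joints at [0.916, 0.313, 1.498, -0, 1.331, -0.223], TCP at [219.729, 476.813, 231.294] pointing down, gripper open.
Joint ranges: [-2.94, 2.94], [-0.97, 2.17], [0.19, 2.56], [-1.23, 4.37], [0.02, 3.11], [-2.88, 2.88]. Speed limits (rad/s): [2.39, 2.39, 3.01, 3.14, 3.14, 3.14].

## Interface

Orientations are given as a unit quaternion [w, x, y, z].
In Python, from rig import ctrl, capture, camera_info gives the robot as it stands.
- The arm moves only by the tool apply_moves, never from a script. Its argument "targets" is a list of rows, each a list of 3 entries, a list of its own where there are three numbers: the finger opening in mm, from 0 to 85.4, then the shift along the world's x, y, z in mm, then the turn, a rotation vector about the world's x, y, z in degrees. In form: [[grip, [dx, dy, dz], [rx, ry, rz]], ...]. A call has 1 to 20 rows; each row is the pose to reach, as a shift and turn from the pose commanded when the call began; what a row does not reach only later rows make up. A row lasts 1/10 s, in which the tool goes at most 50 mm and 8.59 degrees, less where a joint would pass 70% of its speed; a pose out of reach is approached as far as the arm can. A call with a gripper value outside its range is refused whole. The fingers move at their own pace and stop on an object; "squeeze" is the grip in N (left out, the last holds). Time passes only in rows, so rows that repeat a pose let the fingers close. It gives the time, the measured TCP pose, the force, the opening and the grip force at its end, in the units of the state.
- ctrl.sense(): the state, without advancing time (a new reading comes with each control period).
- capture(name): name is "scene" or "top"; returns (picture, depth): 384x512x3 uint8, blue, green, red; 384x512 float32, mm along the optical axis (not along the pixel's ray), 0 where there is no reading.
- camera_info(name): a dict with "vfov" (degrees; the focal length in pixels is half the picture's height over the tangent of half this angle, whatever the lens; pixels are square), "cx", "cy" (the principal point, pixels), "k1" (the pictures are not rectified: a ray, as slopes to the right and down, at radius r is drawn at 1 + k1 r^2 times it, then the intrinsics apply), "extrinsics" (4x4, takes a point from camera to world coordinates). Camera axes: x right, y down, z forward; pixel columns grow to the right and rows downward; lengths in mm; the calibration is good to about 2 mm. A picture is of the moment at which its call begins. camera_info takes no time and is no camera call.
- ctrl.finish_job(): hands the job in; it is judged then, once.
The state is a dict: "time_s": time; "joints": joint angles; "dq": joint speeds; "tau": joint torques, N m; "eef_pos": TCP position; "ee_rot": TCP orientation; "force": force on the tool from outside, world axes, zero at the start; "wrist_torque": the same for the moment, N m; "grip_width": opening from 0.0 (shut) to 1.0 (fully open); "grip_force": force on a finger pad.
Only numpy, scipy, OpenCV 4.12 (cv2) and the standard library are available. Lean on these libraries where they do the work, as an engineer would, in place of code of your own. Each camera call takes 0.05 s, during which the arm holds its last target. There are 200 camera calls.

## Task

Clear away the three used breathing filters: slowly and gently push each one across the table with your fingers, through the open front of the steel tray, until it lies wholly inside, flat on its base. They are contaminated, so do not grip, lift or tip over any of them, and leave everything else on the table where it is.

Things in the scene. Friction and masses are not known exactly. Their poses are not given: they have to be found in the camera images.
- tray: steel tray with an open front, fixed to the table: 220 mm long (x), 120 mm deep (y), walls 30 mm high, 5 mm thick, on both ends (inside at x = -105, +105 mm) and along the back (inside at y = +55 mm); the open front edge is at y = -60 mm. Its floor is level with the table, without a step. Origin at the centre of its underside. At yaw 0 it opens to world -y; turned up to 0.25 rad either way
- filter0: used breathing filter: a white plastic drum, 48 mm across and 26 mm high (upright sides to 24 mm), with a thin grey band round it and a 15 mm wide tube stub standing on its top to 38 mm; about 40 g, loose, slides freely on the table. It is round about its upright z axis; origin at the centre of its underside. There are three alike
- filter1: used breathing filter: a white plastic drum, 48 mm across and 26 mm high (upright sides to 24 mm), with a thin grey band round it and a 15 mm wide tube stub standing on its top to 38 mm; about 40 g, loose, slides freely on the table. It is round about its upright z axis; origin at the centre of its underside. There are three alike
- filter2: used breathing filter: a white plastic drum, 48 mm across and 26 mm high (upright sides to 24 mm), with a thin grey band round it and a 15 mm wide tube stub standing on its top to 38 mm; about 40 g, loose, slides freely on the table. It is round about its upright z axis; origin at the centre of its underside. There are three alike
- tape: roll of paper tape lying flat, off-white ring 54 mm across, 26 mm hole, 19 mm high; origin at the centre of its underside; loose, leave alone
- vial: small amber glass vial standing upright, 28 mm across, 50 mm high; origin at the centre of its underside; loose, leave alone
- biteblock: white plastic bite block, a 44 x 26 x 16 mm block with a 40 mm wide, 24 mm high flange at its -x end; origin under its centre; loose, leave alone
- pot: lidded pot standing beside the tray's -x end, 48 mm across, 55 mm high; origin at the centre of its underside; loose, leave alone
- syringe: syringe lying on the table, about 145 mm long along its x axis, 34 mm wide and 27 mm high; origin on the table under its barrel; loose, leave alone
- laryngoscope: steel laryngoscope lying down, handle 120 mm long along its x axis, 29 mm thick, with a 90 mm blade to +y at its +x end; origin on the table under the handle's middle; loose, leave alone
- spraycan: white spray can standing at the far right, 54 mm across, 170 mm high; origin at the centre of its underside; loose, leave alone

How it is judged:
By the outcome, as a careful person would: the job done as asked, in the order asked, and still so for the second after the job is handed in, with the robot touching nothing.
It also fails if it takes over 67 s, if anything falls off the work surface, if the arm or the gripper's body presses on something with over 40 N, if the wrist force passes 120 N, or if a joint passes its speed limit or range.

## Working session

There is one attempt and no reset: what is moved stays moved. The work goes in short steps, Python scripts to look and compute and a tool call to move; the robot and the scene stay as the last step left them, time stands still between calls to the robot, and variables do not carry over. Pictures are saved under pics/ and viewed, at most 10 in all, crops included, and the job is handed in when it is done.

Besides the shell and the picture viewer there is one more tool, called after "Emit:" by a JSON object that holds its "api" and its "payload". apply_moves: Moves the arm, as the interface text tells. Its arguments: {"type":"object","properties":{"targets":{"type":"array","items":{"type":"array"}},"squeeze":{"type":"number"}},"required":["targets"]}

```bash
mkdir -p pics; cat > h.py <<'E'
import numpy as np, cv2
from rig import ctrl, capture, camera_info
def K(n):
    c=camera_info(n); f=192/np.tan(np.radians(c["vfov"])/2); return c,f,np.array(c["extrinsics"])
def rays(n,uv):
    c,f,E=K(n); d=(np.atleast_2d(uv).astype(float)-[c["cx"],c["cy"]])/f; u=d.copy()
    for _ in range(20): u=d/(1+c["k1"]*(u**2).sum(1,keepdims=True))
    return E,u
def toplane(n,uv,z):
    E,u=rays(n,uv); D=np.c_[u,np.ones(len(u))]@E[:3,:3].T; o=E[:3,3]
    return o+D*((z-o[2])/D[:,2:3])
def cloud(n,dep):
    v,u=np.mgrid[:384,:512]; E,s=rays(n,np.c_[u.ravel(),v.ravel()])
    return ((np.c_[s,np.ones(len(s))]*dep.reshape(-1,1))@E[:3,:3].T+E[:3,3]).reshape(384,512,3)
E
python3 - <<'E'
from h import *
for n in("scene","top"):
    p,d=capture(n); np.savez(n,p=p,d=d); cv2.imwrite(f"pics/{n}0.png",p); c=camera_info(n); print(n,np.round(c["extrinsics"],2).tolist(),c["vfov"],c["k1"],(d>0).mean())
print(ctrl.sense())
E
```

```text
scene [[0.18, 0.74, -0.65, 1325.63], [0.98, -0.12, 0.13, -173.77], [0.01, -0.67, -0.75, 904.91], [0.0, 0.0, 0.0, 1.0]] 44.29477921670828 0.00035964193890586734 0.9960378011067709
top [[0.0, -0.99, 0.15, 432.11], [-1.0, 0.0, 0.03, -46.09], [-0.03, -0.15, -0.99, 909.16], [0.0, 0.0, 0.0, 1.0]] 54.92873976894498 -0.10426725224686463 0.9960835774739584
{'time_s': 0.1, 'joints': array([ 9.15592494e-01,  3.13379372e-01,  1.49833343e+00,  1.20247753e-05,
        1.33100997e+00, -2.23385006e-01]), 'dq': array([ 0.00188632, -0.00056491, -0.00107616,  0.00051159,  0.00031777,
       -0.00011256]), 'tau': array([ 2.41631235e-03, -4.12894428e+01, -2.60141695e+01, -1.85032013e-04,
        3.08378687e-03,  7.83529146e-06]), 'eef_pos': array([219.58741961, 476.62745693, 230.81023562]), 'ee_rot': array([-2.45605195e-04,  2.14237179e-01,  9.76781507e-01, -5.08924072e-04]), 'force': array([ 0.88318108, -0.45518004, -0.80802485]), 'wrist_torque': array([ 0.02881791, -0.03813823, -0.02719389]), 'grip_force': 0.0, 'grip_width': 1.001537053418608}
```

View pics/scene0.png

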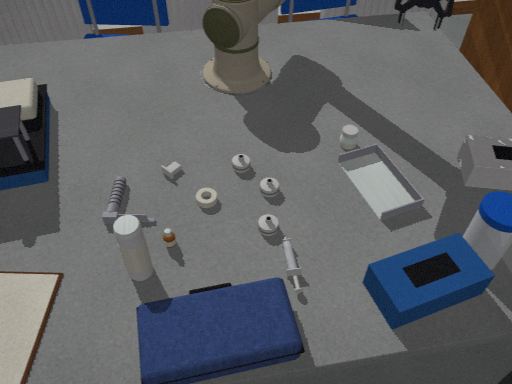

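View pics/top0.png

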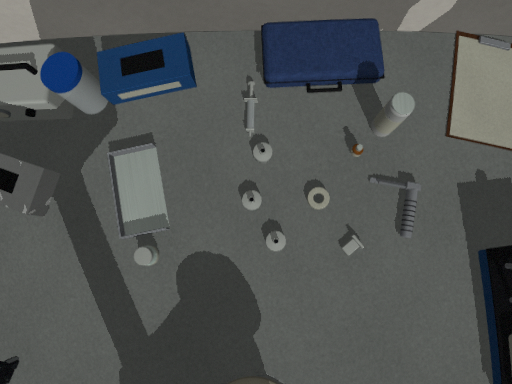

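The scene view shows filters at about (241,163), (269,187) and (268,225) px, with the tray at (380,182). In the top view the filters are at (262,151), (251,200) and (276,240), and the tray at (140,187) opens to the right (world -y).

```bash
cat >> h.py <<'E'
def filters(seeds,n="top",data=None):
    """drum centre from depth points 18..28 mm high near each seed; stub from points above 32"""
    p,d=data if data else capture(n)
    P=cloud(n,d); out=[]
    for s in seeds:
        r=np.hypot(P[...,0]-s[0],P[...,1]-s[1])
        m=(r<36)&(P[...,2]>14)&(P[...,2]<60)
        q=P[m]; (c,rad)=cv2.minEnclosingCircle(q[:,:2].astype(np.float32))
        st=q[q[:,2]>33]
        out.append((np.round(c,1),round(rad,1),np.round(st[:,:2].mean(0),1) if len(st) else None,round(np.percentile(q[:,2],50),1),round(q[:,2].max(),1),len(q)))
    return out
E
python3 - <<'E'
from h import *
D={n:(lambda z:(z["p"],z["d"]))(np.load(n+".npz")) for n in("scene","top")}
P=cloud("top",D["top"][1]); Ps=cloud("scene",D["scene"][1])
print("table z",np.median(P[100:300,100:450,2]),np.median(Ps[100:300,100:450,2]))
seeds=toplane("top",[(262,151),(251,200),(276,240)],26)[:,:2]; print(seeds.round())
for n in("top","scene"):
    print(n); [print(x) for x in filters(seeds,n,D[n])]
# two-view stub height: dark stub-hole
for a,b in zip([(262,149),(251,198),(276,238)],[(268,221),(269,183),(241,160)]):
    E,u=rays("top",a);F,v=rays("scene",b)
    d1=E[:3,:3]@np.r_[u[0],1];d2=F[:3,:3]@np.r_[v[0],1]
    t=np.linalg.lstsq(np.c_[d1,-d2],F[:3,3]-E[:3,3],rcond=None)[0]
    print("tri",(E[:3,3]+d1*t[0]).round(1),(F[:3,3]+d2*t[1]).round(1))
# all raised things
for n,Q in(("top",P),("scene",Ps)):
  m=((Q[...,2]>10)&(Q[...,2]<200)&(Q[...,0]>200)&(Q[...,0]<700)&(abs(Q[...,1])<420)).astype(np.uint8)
  k,l,s,c=cv2.connectedComponentsWithStats(m)
  print(n)
  for i in range(1,k):
    if s[i,4]>25:
        q=Q[l==i]; print(c[i].round(),s[i,4],"min",q.min(0).round(),"max",q.max(0).round(), "rect",[np.round(x,2) for x in cv2.minAreaRect(q[q[:,2]>12][:,:2].astype(np.float32))])
E
```

```text
table z 0.08842739519798215 0.44677124810721125
[[652. -20.]
 [531.   6.]
 [436. -54.]]
top
(array([650.7, -20.5]), 24.7, array([650.5, -20.9]), np.float64(24.7), np.float64(40.5), 311)
(array([533.4,   5.5]), 24.5, array([533.7,   5.5]), np.float64(25.1), np.float64(40.8), 317)
(array([435.7, -53. ]), 24.6, array([434.9, -52.6]), np.float64(25.1), np.float64(41.3), 324)
scene
(array([650.8, -19.9]), 25.7, array([652.6, -20.2]), np.float64(24.6), np.float64(41.9), 301)
(array([533.3,   6.8]), 25.5, array([533.6,   5.5]), np.float64(24.3), np.float64(40.4), 255)
(array([434.6, -52.6]), 26.5, array([435.4, -52.5]), np.float64(24.6), np.float64(39.8), 224)
tri [655.8 -20.   32.8] [655.8 -19.8  32.9]
tri [535.7   5.9  31.6] [535.7   6.2  31.6]
tri [440.8 -53.8  30.7] [441.2 -50.7  30.6]
top
[393. 124.] 278 min [ 693. -338.   10.] max [ 700. -306.  172.] rect [array([ 696.59, -321.59]), array([ 6.67, 32.13]), np.float64(0.05)]
[125. 189.] 756 min [437. 210.  10.] max [675. 372.  34.] rect [array([556.15, 291.76]), array([221.83, 120.67]), np.float64(12.15)]
[262. 153.] 319 min [627. -44. 
[... 1565 characters left out ...]
), np.float64(34.68)]
[117. 202.] 638 min [ 440. -406.   10.] max [ 700. -305.  171.] rect [array([ 574.73, -355.14]), array([262.08,  93.82]), np.float64(20.31)]
[269. 186.] 276 min [509. -18.  11.] max [559.  30.  40.] rect [array([534.24,   6.  ]), array([49.16, 48.22]), np.float64(6.71)]
[206. 196.] 270 min [ 512. -182.   10.] max [ 567. -129.   24.] rect [array([ 540.24, -155.85]), array([53.13, 53.56]), np.float64(77.67)]
[267. 224.] 324 min [625. -43.  10.] max [677.   4.  42.] rect [array([652.28, -20.57]), array([47.29, 48.45]), np.float64(32.31)]
[168. 237.] 176 min [ 647. -267.   10.] max [ 674. -239.   53.] rect [array([ 661.12, -252.71]), array([25.45, 27.77]), np.float64(8.84)]
```

Filters are at A (650,-20), B (533,5) and C (435,-53). The tray centre is (556,292), yaw about 0.21. I'll push with two slightly spread fingertips as a cradle, in the order C (to the middle), B (to the -x side), A (to the +x side). First I go above the spot behind C.

Emit:
{"api": "apply_moves", "payload": {"targets": [[28,[50,-150,-10],[0,0,-21]],[28,[100,-300,-60],[0,0,-42]],[28,[150,-450,-100],[0,0,-63]],[28,[196,-587,-130],[0,0,-84.3]],[28,[196,-587,-130],[0,0,-84.3]],[28,[196,-587,-130],[0,0,-84.3]],[28,[196,-587,-130],[0,0,-84.3]],[28,[196,-587,-130],[0,0,-84.3]],[28,[196,-587,-130],[0,0,-84.3]],[28,[196,-587,-130],[0,0,-84.3]],[28,[196,-587,-130],[0,0,-84.3]],[28,[196,-587,-130],[0,0,-84.3]],[28,[196,-587,-130],[0,0,-84.3]],[28,[196,-587,-130],[0,0,-84.3]],[28,[196,-587,-130],[0,0,-84.3]],[28,[196,-587,-130],[0,0,-84.3]]]}}

```text
time_s: 1.7
eef_pos: [415.4, -109.3, 101.4]
ee_rot: [-0.0, 0.814, 0.581, -0.0]
force: [0.4, 0.5, 0.0]
grip_width: 0.328
grip_force: 0.0
```

```bash
python3 - <<'E'
from h import *
z=np.load("top.npz");P=cloud("top",z["d"])
q=P[(P[...,2]>4)&(P[...,0]>676)&(P[...,0]<850)&(abs(P[...,1]-15)<35)]
print("syringe",q.min(0).round(),q.max(0).round(), q[q[:,0]<720].round()[::4].tolist()[:12])
# tray walls: top rim points
q=P[(P[...,2]>26)&(P[...,2]<36)&(P[...,0]>430)&(P[...,0]<690)&(P[...,1]>200)&(P[...,1]<385)]
print(cv2.minAreaRect(q[:,:2].astype(np.float32)),q[q[:,0].argmin()],q[q[:,1].argmin()])
E
```

```text
syringe [679. -19.   4.] [849.  49.  29.] [[720.0, 15.0, 25.0], [717.0, 10.0, 24.0], [715.0, 18.0, 22.0], [715.0, 8.0, 22.0], [713.0, 18.0, 20.0], [712.0, 8.0, 23.0], [709.0, 18.0, 27.0], [709.0, 8.0, 26.0], [708.0, 18.0, 21.0], [708.0, 8.0, 21.0], [708.0, 19.0, 12.0], [707.0, 8.0, 14.0]]
((556.0978393554688, 291.99810791015625), (221.96856689453125, 120.27190399169922), 12.074800491333008) [437.44357736 327.52847769  28.38909092] [462.92790018 210.70375324  29.17279626]
```

Emit:
{"api": "apply_moves", "payload": {"targets": [[28,[0,0,-30],[0,0,0]],[28,[0,0,-60],[0,0,0]],[28,[0,0,-85],[0,0,0]],[28,[0,0,-95],[0,0,0]],[28,[2.6,7.6,-95],[0,0,0]],[28,[5.2,15.1,-95],[0,0,0]],[28,[7.2,20.8,-95],[0,0,0]],[28,[8.1,23.6,-95],[0,0,0]],[28,[8.8,25.5,-95],[0,0,0]],[28,[9.4,27.4,-95],[0,0,0]],[28,[10.1,29.3,-95],[0,0,0]],[28,[11.1,32.1,-95],[0,0,0]],[28,[12.4,35.9,-95],[0,0,0]],[28,[14,40.7,-95],[0,0,0]],[28,[15.6,45.4,-95],[0,0,0]],[28,[17.3,50.1,-95],[0,0,0]],[28,[18.9,54.8,-95],[0,0,0]],[28,[20.5,59.6,-95],[0,0,0]]]}}

```text
time_s: 3.5
eef_pos: [436.4, -50.1, 6.3]
ee_rot: [-0.0, 0.814, 0.58, 0.0]
force: [-0.3, -0.8, 0.8]
grip_width: 0.33
grip_force: 0.2
```

```bash
python3 - <<'E'
from h import *
s=ctrl.sense(); print(s["time_s"],s["eef_pos"],s["force"])
p,d=capture("scene"); cv2.imwrite("pics/s1.png",cv2.resize(p[80:260,140:340],None,fx=3,fy=3)); print(filters([(446,-24)],"scene",(p,d)))
E
```

```text
3.5 [436.37237777 -50.1364049    6.28495579] [-0.33978057 -0.7679002   0.76855857]
[(array([445. , -29.1]), 31.9, array([447.5, -29.1]), np.float64(24.6), np.float64(59.4), 257)]
```

View pics/s1.png

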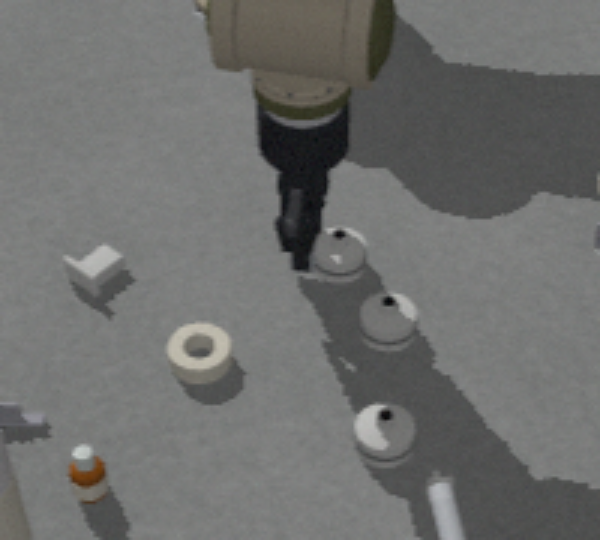

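The crop shows the fingers behind filter C (crop 338,252), which is upright. The other filters are undisturbed, and contact force is under 1 N. I continue the push.

Emit:
{"api": "apply_moves", "payload": {"targets": [[28,[1.6,4.7,0],[0,0,0]],[28,[3.3,9.5,0],[0,0,0]],[28,[4.9,14.2,0],[0,0,0]],[28,[6.5,18.9,0],[0,0,0]],[28,[8.1,23.6,0],[0,0,0]],[28,[9.8,28.4,0],[0,0,0]],[28,[11.4,33.1,0],[0,0,0]],[28,[13,37.8,0],[0,0,0]],[28,[14.7,42.5,0],[0,0,0]],[28,[16.3,47.3,0],[0,0,0]],[28,[17.9,52,0],[0,0,0]],[28,[19.5,56.7,0],[0,0,0]],[28,[21.2,61.5,0],[0,0,0]],[28,[22.8,66.2,0],[0,0,0]],[28,[24.4,70.9,0],[0,0,0]],[28,[26,75.6,0],[0,0,0]],[28,[27.7,80.4,0],[0,0,0]],[28,[29.3,85.1,0],[0,0,0]],[28,[30.9,89.8,0],[0,0,0]],[28,[32.6,94.6,0],[0,0,0]]]}}

```text
time_s: 5.55
eef_pos: [469.0, 44.4, 6.3]
ee_rot: [0.0, 0.814, 0.58, 0.0]
force: [0.0, 0.1, 0.3]
grip_width: 0.327
grip_force: 0.1
```

```bash
cat >> h.py <<'E'
def rel(seed,u,n="scene"):
    "stub position of the filter from both views relative to TCP: along, lateral(right)"
    t=ctrl.sense()["eef_pos"]; u=np.array(u)/np.hypot(*u)
    for n in("scene","top"):
        P=cloud(n,capture(n)[1]); q=P[(np.hypot(P[...,0]-seed[0],P[...,1]-seed[1])<13)&(P[...,2]>32)&(P[...,2]<45)]
        dr=P[(np.hypot(P[...,0]-seed[0],P[...,1]-seed[1])<32)&(P[...,2]>20)&(P[...,2]<28)]
        if len(q)>2:
            c=q[:,:2].mean(0); r=c-t[:2]; print(n,c.round(1),"along",(r@u).round(1),"lat",(r@[u[1],-u[0]]).round(1),len(q),"drum",len(dr),np.median(dr[:,2]).round(1))
E
python3 - <<'E'
from h import *
t=ctrl.sense()["eef_pos"];u=np.array([.3256,.9455]);print(t); rel(t[:2]+24*u,u)
E
```

```text
[468.96672104  44.41503433   6.30450116]
scene [480.6  72.4] along 30.3 lat 1.8 26 drum 159 24.6
```

Emit:
{"api": "apply_moves", "payload": {"targets": [[28,[1.6,4.7,0],[0,0,0]],[28,[3.3,9.5,0],[0,0,0]],[28,[4.9,14.2,0],[0,0,0]],[28,[6.5,18.9,0],[0,0,0]],[28,[8.1,23.6,0],[0,0,0]],[28,[9.8,28.4,0],[0,0,0]],[28,[11.4,33.1,0],[0,0,0]],[28,[13,37.8,0],[0,0,0]],[28,[14.7,42.5,0],[0,0,0]],[28,[16.3,47.3,0],[0,0,0]],[28,[17.9,52,0],[0,0,0]],[28,[19.5,56.7,0],[0,0,0]],[28,[21.2,61.5,0],[0,0,0]],[28,[22.8,66.2,0],[0,0,0]],[28,[24.4,70.9,0],[0,0,0]],[28,[26,75.6,0],[0,0,0]],[28,[27.7,80.4,0],[0,0,0]],[28,[29.3,85.1,0],[0,0,0]],[28,[30.9,89.8,0],[0,0,0]],[28,[32.6,94.6,0],[0,0,0]]]}}

```text
time_s: 7.65
eef_pos: [501.6, 139.0, 6.3]
ee_rot: [-0.0, 0.814, 0.58, -0.0]
force: [-0.2, -0.1, -0.9]
grip_width: 0.326
grip_force: 0.1
```

Emit:
{"api": "apply_moves", "payload": {"targets": [[28,[1.6,4.7,0],[0,0,0]],[28,[3.3,9.5,0],[0,0,0]],[28,[4.9,14.2,0],[0,0,0]],[28,[6.5,18.9,0],[0,0,0]],[28,[8.1,23.6,0],[0,0,0]],[28,[9.8,28.4,0],[0,0,0]],[28,[11.4,33.1,0],[0,0,0]],[28,[13,37.8,0],[0,0,0]],[28,[14.7,42.5,0],[0,0,0]],[28,[16.3,47.3,0],[0,0,0]],[28,[17.9,52,0],[0,0,0]],[28,[19.5,56.7,0],[0,0,0]],[28,[21.2,61.5,0],[0,0,0]],[28,[22.8,66.2,0],[0,0,0]],[28,[24.4,70.9,0],[0,0,0]]]}}

```text
time_s: 9.15
eef_pos: [526.0, 209.9, 6.3]
ee_rot: [-0.0, 0.814, 0.58, -0.0]
force: [-1.1, -0.3, -1.0]
grip_width: 0.329
grip_force: 0.1
```

```bash
python3 - <<'E'
from h import *
t=ctrl.sense()["eef_pos"];u=np.array([.3256,.9455]);print(t); rel(t[:2]+28*u,u)
p,d=capture("scene"); cv2.imwrite("pics/s2.png",cv2.resize(p[80:260,230:430],None,fx=3,fy=3))
E
```

```text
[525.96048619 209.90496884   6.26455813]
scene [537.5 237.7] along 30.0 lat 1.8 26 drum 127 24.7
```

View pics/s2.png

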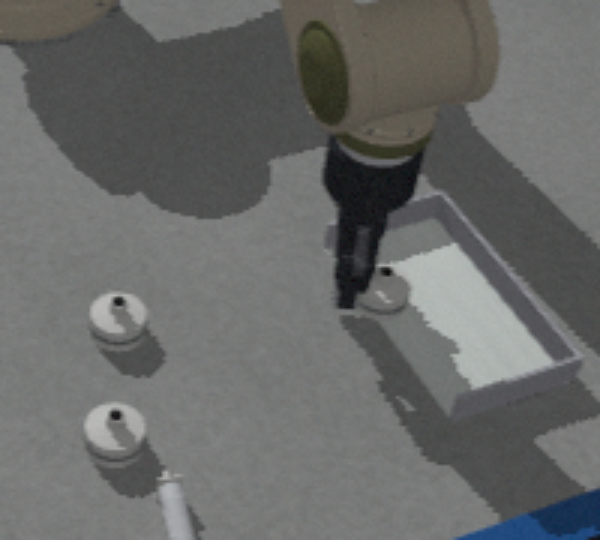

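Filter C (crop 385,290) is nested between the fingertips and entering the tray upright. Next I finish this push, back off and lift.

Emit:
{"api": "apply_moves", "payload": {"targets": [[28,[1.6,4.7,0],[0,0,0]],[28,[3.3,9.5,0],[0,0,0]],[28,[4.9,14.2,0],[0,0,0]],[28,[6.5,18.9,0],[0,0,0]],[28,[8.1,23.6,0],[0,0,0]],[28,[9.8,28.4,0],[0,0,0]],[28,[11.4,33.1,0],[0,0,0]],[28,[13,37.8,0],[0,0,0]],[28,[14.7,42.5,0],[0,0,0]],[28,[16.3,47.3,0],[0,0,0]],[28,[17.9,52,0],[0,0,0]],[28,[19.2,55.8,0],[0,0,0]],[28,[20.2,58.6,0],[0,0,0]],[28,[20.9,60.5,0],[0,0,0]],[28,[21.2,61.5,0],[0,0,0]],[28,[21.2,61.5,0],[0,0,0]]]}}

```text
time_s: 10.9
eef_pos: [547.0, 271.0, 6.3]
ee_rot: [-0.0, 0.814, 0.58, 0.0]
force: [0.1, -0.6, 0.1]
grip_width: 0.328
grip_force: 0.0
```

Emit:
{"api": "apply_moves", "payload": {"targets": [[28,[-1.3,-3.8,0],[0,0,0]],[28,[-3.9,-11.3,0],[0,0,0]],[28,[-8.1,-23.6,0],[0,0,0]],[28,[-13,-37.8,0],[0,0,0]],[28,[-19.5,-56.7,20],[0,0,0]],[28,[-23,-66.7,50],[0,0,0]],[28,[-24,-70,94],[0,0,0]]]}}

```text
time_s: 11.6
eef_pos: [521.4, 199.2, 99.7]
ee_rot: [-0.001, 0.815, 0.58, -0.002]
force: [0.7, 0.9, 0.0]
grip_width: 0.333
grip_force: 0.0
```

```bash
python3 - <<'E'
from h import *
t=ctrl.sense()["eef_pos"];print(t)
for s in[(533,5.5),(557,300),(650,-20)]: print(s); rel(s,(-35.9,282.3))
E
```

```text
[521.40027442 199.20667187  99.73941824]
(533, 5.5)
scene [534.2   5.7] along -193.5 lat -11.7 28 drum 179 24.4
top [533.5   5.4] along -193.8 lat -12.4 31 drum 258 25.2
(557, 300)
scene [558.2 298.8] along 93.5 lat 45.0 27 drum 170 24.5
(650, -20)
scene [652.1 -20.3] along -235.3 lat 100.1 32 drum 229 24.5
top [650.2 -20.6] along -235.4 lat 98.2 31 drum 250 24.8
```

Emit:
{"api": "apply_moves", "payload": {"targets": [[28,[3,-40,0],[0,0,6]],[28,[6,-85,0],[0,0,12]],[28,[9,-130,0],[0,0,18]],[28,[12,-175,0],[0,0,24]],[28,[15,-220,0],[0,0,26.3]],[28,[18,-250,-10],[0,0,26.3]],[28,[18,-255,-45],[0,0,26.3]],[28,[18,-255,-80],[0,0,26.3]],[28,[18,-255,-94],[0,0,26.3]],[28,[18,-255,-94],[0,0,26.3]],[28,[18,-255,-94],[0,0,26.3]]]}}

```text
time_s: 13.0
eef_pos: [541.5, -53.8, 7.0]
ee_rot: [0.0, 0.661, 0.751, 0.0]
force: [-1.0, 0.4, 0.1]
grip_width: 0.329
grip_force: 0.0
```

Emit:
{"api": "apply_moves", "payload": {"targets": [[28,[-1,7.9,0],[0,0,0]],[28,[-2,15.9,0],[0,0,0]],[28,[-2.7,20.8,0],[0,0,0]],[28,[-3,23.8,0],[0,0,0]],[28,[-3.3,25.8,0],[0,0,0]],[28,[-3.5,27.8,0],[0,0,0]],[28,[-3.8,29.8,0],[0,0,0]],[28,[-4,31.7,0],[0,0,0]],[28,[-4.4,34.7,0],[0,0,0]],[28,[-4.9,38.7,0],[0,0,0]],[28,[-5.6,43.6,0],[0,0,0]],[28,[-6.2,48.6,0],[0,0,0]],[28,[-6.8,53.6,0],[0,0,0]],[28,[-7.4,58.5,0],[0,0,0]],[28,[-8.1,63.5,0],[0,0,0]],[28,[-8.7,68.4,0],[0,0,0]],[28,[-9.3,73.4,0],[0,0,0]],[28,[-10,78.4,0],[0,0,0]],[28,[-10.6,83.3,0],[0,0,0]],[28,[-11.2,88.3,0],[0,0,0]]]}}

```text
time_s: 15.0
eef_pos: [529.8, 34.7, 6.3]
ee_rot: [-0.0, 0.661, 0.75, -0.0]
force: [-0.2, -0.6, 0.5]
grip_width: 0.327
grip_force: 0.2
```

Emit:
{"api": "apply_moves", "payload": {"targets": [[28,[-0.6,5,0],[0,0,0]],[28,[-1.3,9.9,0],[0,0,0]],[28,[-1.9,14.9,0],[0,0,0]],[28,[-2.5,19.8,0],[0,0,0]],[28,[-3.2,24.8,0],[0,0,0]],[28,[-3.8,29.8,0],[0,0,0]],[28,[-4.4,34.7,0],[0,0,0]],[28,[-5,39.7,0],[0,0,0]],[28,[-5.7,44.6,0],[0,0,0]],[28,[-6.3,49.6,0],[0,0,0]],[28,[-6.9,54.6,0],[0,0,0]],[28,[-7.6,59.5,0],[0,0,0]],[28,[-8.2,64.5,0],[0,0,0]],[28,[-8.8,69.4,0],[0,0,0]],[28,[-9.5,74.4,0],[0,0,0]]]}}

```text
time_s: 16.5
eef_pos: [520.3, 109.1, 6.3]
ee_rot: [-0.0, 0.661, 0.75, -0.0]
force: [-0.4, 0.9, 0.6]
grip_width: 0.328
grip_force: 0.2
```

```bash
python3 - <<'E'
from h import *
t=ctrl.sense()["eef_pos"];u=np.array([-.1262,.992]);print(t); rel(t[:2]+30*u,u); rel((557,299),u)
E
```

```text
[520.25719367 109.1265858    6.28525563]
scene [558.5 298.4] along 182.7 lat 61.9 28 drum 169 24.2
top [556.9 297.3] along 181.9 lat 60.1 31 drum 219 25.0
```

```bash
python3 - <<'E'
from h import *
p,d=capture("scene"); q,_=capture("top")
cv2.imwrite("pics/s3.png",np.hstack([cv2.resize(p[100:280,230:430],None,fx=2,fy=2),cv2.resize(q[100:280,100:300],None,fx=2,fy=2)]))
E
```

```text
(no output)
```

View pics/s3.png

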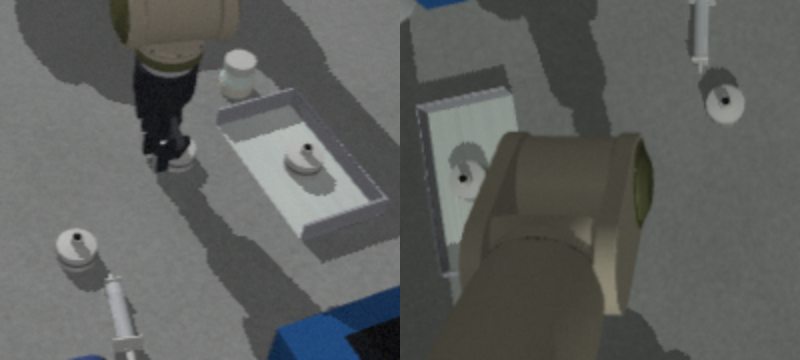

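B is nested in front of the fingers (left crop 182,155), with its stub hidden by a finger. C stands flat in the tray (305,155). I continue.

Emit:
{"api": "apply_moves", "payload": {"targets": [[28,[-0.6,5,0],[0,0,0]],[28,[-1.3,9.9,0],[0,0,0]],[28,[-1.9,14.9,0],[0,0,0]],[28,[-2.5,19.8,0],[0,0,0]],[28,[-3.2,24.8,0],[0,0,0]],[28,[-3.8,29.8,0],[0,0,0]],[28,[-4.4,34.7,0],[0,0,0]],[28,[-5,39.7,0],[0,0,0]],[28,[-5.7,44.6,0],[0,0,0]],[28,[-6.3,49.6,0],[0,0,0]],[28,[-6.9,54.6,0],[0,0,0]],[28,[-7.6,59.5,0],[0,0,0]],[28,[-8.2,64.5,0],[0,0,0]],[28,[-8.8,69.4,0],[0,0,0]],[28,[-9.5,74.4,0],[0,0,0]],[28,[-10.1,79.4,0],[0,0,0]],[28,[-10.7,84.3,0],[0,0,0]],[28,[-11.3,89.3,0],[0,0,0]]]}}

```text
time_s: 18.6
eef_pos: [509.0, 198.4, 6.3]
ee_rot: [-0.0, 0.661, 0.75, -0.0]
force: [0.3, -0.6, 0.2]
grip_width: 0.323
grip_force: 0.2
```

```bash
python3 - <<'E'
from h import *
p,d=capture("scene");t=ctrl.sense()["eef_pos"];u=np.array([-.1262,.992]);print(t); rel(t[:2]+30*u,u)
cv2.imwrite("pics/s4.png",cv2.resize(p[100:230,300:430],None,fx=4,fy=4))
E
```

```text
[508.85645655 199.00634198   6.3189812 ]
```

View pics/s4.png

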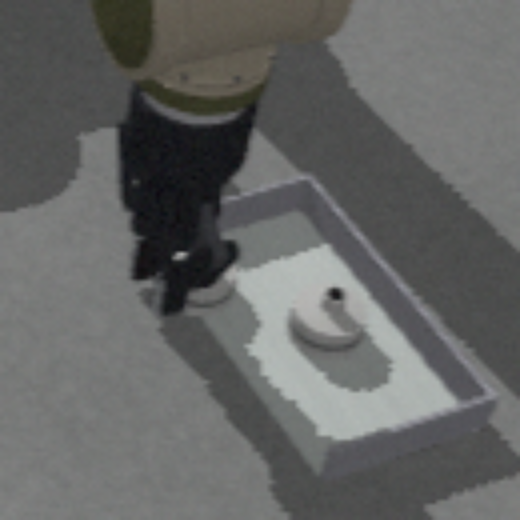

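B (crop 212,288) is entering the tray between the wall and C, with clearance on both sides. I finish, back off and lift.

Emit:
{"api": "apply_moves", "payload": {"targets": [[28,[-0.6,5,0],[0,0,0]],[28,[-1.3,9.9,0],[0,0,0]],[28,[-1.9,14.9,0],[0,0,0]],[28,[-2.5,19.8,0],[0,0,0]],[28,[-3.2,24.8,0],[0,0,0]],[28,[-3.8,29.8,0],[0,0,0]],[28,[-4.4,34.7,0],[0,0,0]],[28,[-5,39.7,0],[0,0,0]],[28,[-5.7,44.6,0],[0,0,0]],[28,[-6.3,49.6,0],[0,0,0]],[28,[-6.8,53.6,0],[0,0,0]],[28,[-7.2,56.5,0],[0,0,0]],[28,[-7.4,58.5,0],[0,0,0]],[28,[-7.5,59,0],[0,0,0]],[28,[-7.5,59,0],[0,0,0]]]}}

```text
time_s: 20.25
eef_pos: [501.5, 257.0, 6.3]
ee_rot: [-0.0, 0.661, 0.75, -0.0]
force: [0.5, 0.3, -0.4]
grip_width: 0.333
grip_force: 0.0
```

Emit:
{"api": "apply_moves", "payload": {"targets": [[28,[0.5,-4,0],[0,0,0]],[28,[1.5,-12,0],[0,0,0]],[28,[3.1,-24,0],[0,0,0]],[28,[5,-40,0],[0,0,0]],[28,[8,-62,20],[0,0,0]],[28,[10,-75,50],[0,0,0]],[28,[10,-80,94],[0,0,0]],[28,[30,-120,94],[0,0,0]],[28,[50,-160,94],[0,0,0]]]}}

```text
time_s: 21.15
eef_pos: [552.3, 95.1, 101.8]
ee_rot: [0.001, 0.661, 0.751, 0.001]
force: [0.8, 0.6, -1.1]
grip_width: 0.331
grip_force: 0.0
```

```bash
python3 - <<'E'
from h import *
t=ctrl.sense()["eef_pos"];print(t)
for s in[(497.6,287.8),(557,300),(650,-20)]: print(s); rel(s,(-35.9,282.3))
P=cloud("scene",capture("scene")[1]);q=P[(P[...,2]>6)&(P[...,2]<40)&(P[...,0]>677)&(P[...,0]<740)&(P[...,1]>-10)&(P[...,1]<50)];q=q[q[:,0].argsort()];print(q[:10].round().tolist())
E
```

```text
[552.29412486  95.05696986 101.84763688]
(497.6, 287.8)
scene [499.  286.3] along 196.5 lat -28.8 26 drum 154 24.8
(557, 300)
scene [557.7 298.5] along 204.7 lat 30.3 26 drum 171 24.5
(650, -20)
scene [652.4 -20. ] along -127.2 lat 85.5 32 drum 225 24.5
top [650.4 -20.7] along -127.6 lat 83.5 30 drum 252 24.6
[[696.0, 13.0, 16.0], [697.0, 10.0, 19.0], [698.0, 15.0, 15.0], [699.0, 10.0, 17.0], [701.0, 12.0, 20.0], [707.0, 3.0, 25.0], [707.0, 8.0, 24.0], [707.0, 20.0, 26.0], [708.0, 20.0, 19.0], [708.0, 22.0, 26.0]]
```

Emit:
{"api": "apply_moves", "payload": {"targets": [[28,[24,-40,0],[0,0,-1.6]],[28,[48,-81,0],[0,0,-1.6]],[28,[72,-122,0],[0,0,-1.6]],[28,[96,-163,0],[0,0,-1.6]],[28,[105,-178,-10],[0,0,-1.6]],[28,[105,-178,-45],[0,0,-1.6]],[28,[105,-178,-80],[0,0,-1.6]],[28,[105,-178,-94],[0,0,-1.6]],[28,[105,-178,-94],[0,0,-1.6]],[28,[105,-178,-94],[0,0,-1.6]]]}}

```text
time_s: 22.5
eef_pos: [657.3, -80.7, 7.9]
ee_rot: [0.001, 0.671, 0.741, 0.0]
force: [1.2, 0.9, -0.2]
grip_width: 0.33
grip_force: 0.0
```

Emit:
{"api": "apply_moves", "payload": {"targets": [[28,[-0.8,8,0],[0,0,0]],[28,[-1.6,15.9,0],[0,0,0]],[28,[-2.1,20.9,0],[0,0,0]],[28,[-2.4,23.9,0],[0,0,0]],[28,[-2.6,25.9,0],[0,0,0]],[28,[-2.7,27.9,0],[0,0,0]],[28,[-2.9,29.9,0],[0,0,0]],[28,[-3.1,31.8,0],[0,0,0]],[28,[-3.4,34.8,0],[0,0,0]],[28,[-3.8,38.8,0],[0,0,0]],[28,[-4.3,43.8,0],[0,0,0]],[28,[-4.8,48.8,0],[0,0,0]],[28,[-5.3,53.7,0],[0,0,0]],[28,[-5.8,58.7,0],[0,0,0]],[28,[-6.3,63.7,0],[0,0,0]]]}}

```text
time_s: 24.0
eef_pos: [650.2, -16.8, 6.3]
ee_rot: [-0.0, 0.671, 0.741, -0.0]
force: [-0.5, -0.4, -0.1]
grip_width: 0.332
grip_force: 0.2
```

```bash
python3 - <<'E'
from h import *
p,d=capture("scene");t=ctrl.sense()["eef_pos"];u=np.array([-.0981,.9952]);print(t); rel(t[:2]+30*u,u)
cv2.imwrite("pics/s5.png",cv2.resize(p[140:300,200:360],None,fx=3.5,fy=3.5))
E
```

```text
[650.0617832  -16.04323191   6.26281964]
scene [646.1  16.5] along 32.7 lat -0.8 17 drum 104 24.1
```

View pics/s5.png

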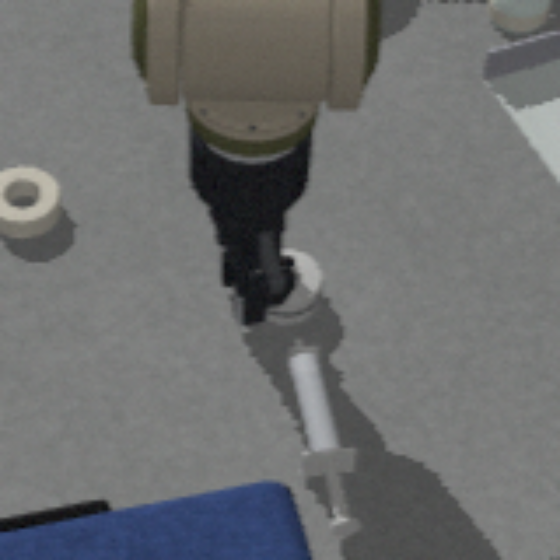

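A (crop 297,285) is nested, and the syringe tip (302,355) has clearance. I continue.

Emit:
{"api": "apply_moves", "payload": {"targets": [[28,[-0.5,5,0],[0,0,0]],[28,[-1,10,0],[0,0,0]],[28,[-1.5,14.9,0],[0,0,0]],[28,[-2,19.9,0],[0,0,0]],[28,[-2.5,24.9,0],[0,0,0]],[28,[-2.9,29.9,0],[0,0,0]],[28,[-3.4,34.8,0],[0,0,0]],[28,[-3.9,39.8,0],[0,0,0]],[28,[-4.4,44.8,0],[0,0,0]],[28,[-4.9,49.8,0],[0,0,0]],[28,[-5.4,54.7,0],[0,0,0]],[28,[-5.9,59.7,0],[0,0,0]],[28,[-6.4,64.7,0],[0,0,0]],[28,[-6.9,69.7,0],[0,0,0]],[28,[-7.4,74.6,0],[0,0,0]],[28,[-7.8,79.6,0],[0,0,0]],[28,[-8.3,84.6,0],[0,0,0]],[28,[-8.8,89.6,0],[0,0,0]],[28,[-9.3,94.5,0],[0,0,0]],[28,[-9.8,99.5,0],[0,0,0]]]}}

```text
time_s: 26.15
eef_pos: [640.4, 82.6, 6.3]
ee_rot: [-0.0, 0.671, 0.741, -0.0]
force: [-0.5, -0.0, 1.8]
grip_width: 0.327
grip_force: 0.2
```

Emit:
{"api": "apply_moves", "payload": {"targets": [[28,[-0.5,5,0],[0,0,0]],[28,[-1,10,0],[0,0,0]],[28,[-1.5,14.9,0],[0,0,0]],[28,[-2,19.9,0],[0,0,0]],[28,[-2.5,24.9,0],[0,0,0]],[28,[-2.9,29.9,0],[0,0,0]],[28,[-3.4,34.8,0],[0,0,0]],[28,[-3.9,39.8,0],[0,0,0]],[28,[-4.4,44.8,0],[0,0,0]],[28,[-4.9,49.8,0],[0,0,0]],[28,[-5.4,54.7,0],[0,0,0]],[28,[-5.9,59.7,0],[0,0,0]],[28,[-6.4,64.7,0],[0,0,0]],[28,[-6.9,69.7,0],[0,0,0]],[28,[-7.4,74.6,0],[0,0,0]],[28,[-7.8,79.6,0],[0,0,0]],[28,[-8.3,84.6,0],[0,0,0]],[28,[-8.8,89.6,0],[0,0,0]],[28,[-9.3,94.5,0],[0,0,0]],[28,[-9.8,99.5,0],[0,0,0]]]}}

```text
time_s: 28.15
eef_pos: [630.6, 182.1, 6.3]
ee_rot: [-0.0, 0.671, 0.741, 0.0]
force: [-0.1, -0.5, 0.0]
grip_width: 0.325
grip_force: 0.2
```

```bash
python3 - <<'E'
from h import *
p,d=capture("scene");t=ctrl.sense()["eef_pos"];u=np.array([-.0981,.9952]);print(t); rel(t[:2]+30*u,u)
cv2.imwrite("pics/s6.png",cv2.resize(p[100:260,280:440],None,fx=3.5,fy=3.5))
E
```

```text
[630.42286094 182.85194804   6.28180418]
```

View pics/s6.png

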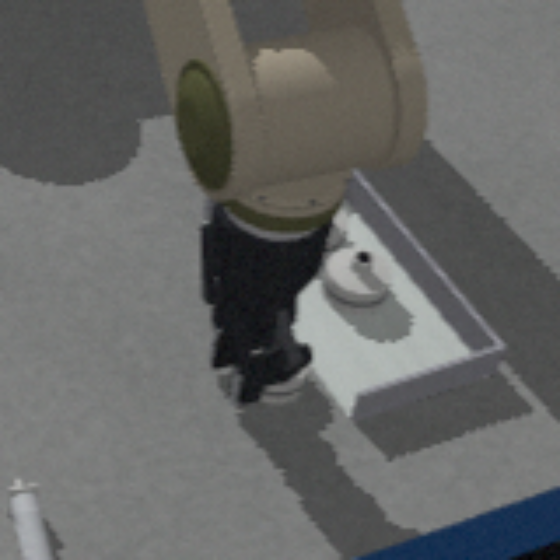

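A (crop 288,382) is at the mouth of the tray and C is undisturbed. I finish this push and retreat.

Emit:
{"api": "apply_moves", "payload": {"targets": [[28,[-0.5,5,0],[0,0,0]],[28,[-1,10,0],[0,0,0]],[28,[-1.5,14.9,0],[0,0,0]],[28,[-2,19.9,0],[0,0,0]],[28,[-2.5,24.9,0],[0,0,0]],[28,[-2.9,29.9,0],[0,0,0]],[28,[-3.4,34.8,0],[0,0,0]],[28,[-3.9,39.8,0],[0,0,0]],[28,[-4.4,44.8,0],[0,0,0]],[28,[-4.9,49.8,0],[0,0,0]],[28,[-5.4,54.7,0],[0,0,0]],[28,[-5.9,59.7,0],[0,0,0]],[28,[-6.4,64.7,0],[0,0,0]],[28,[-6.9,69.7,0],[0,0,0]],[28,[-7.4,74.6,0],[0,0,0]],[28,[-7.8,79.6,0],[0,0,0]],[28,[-8.3,84.6,0],[0,0,0]],[28,[-8.8,89.6,0],[0,0,0]],[28,[-9.1,92.5,0],[0,0,0]],[28,[-9.3,94.5,0],[0,0,0]]]}}

```text
time_s: 30.3
eef_pos: [621.3, 276.5, 6.3]
ee_rot: [0.0, 0.671, 0.741, 0.0]
force: [-0.0, -1.0, 0.3]
grip_width: 0.33
grip_force: 0.2
```

Emit:
{"api": "apply_moves", "payload": {"targets": [[28,[-0.2,2,0],[0,0,0]],[28,[-0.4,4,0],[0,0,0]],[28,[-0.5,5,0],[0,0,0]],[28,[-0.5,5,0],[0,0,0]],[28,[0,1,0],[0,0,0]],[28,[0.8,-7,0],[0,0,0]],[28,[2,-19,0],[0,0,0]],[28,[3.5,-35,0],[0,0,0]],[28,[5.5,-57,20],[0,0,0]],[28,[7,-70,50],[0,0,0]],[28,[7,-75,95],[0,0,0]],[28,[7,-120,130],[0,0,0]],[28,[7,-165,150],[0,0,0]],[28,[7,-210,150],[0,0,0]],[28,[7,-210,150],[0,0,0]],[28,[7,-210,150],[0,0,0]]]}}

```text
time_s: 31.9
eef_pos: [628.2, 64.2, 156.4]
ee_rot: [-0.0, 0.672, 0.74, 0.0]
force: [0.3, -0.2, 0.1]
grip_width: 0.328
grip_force: 0.0
```

```bash
python3 - <<'E'
from h import *
print(ctrl.sense()["eef_pos"])
u=np.array([np.cos(.2105),np.sin(.2105)])
for s in[(498.5,287),(557.5,299),(618,313)]:
    print("tray xy",((np.array(s)-[556,292])@u).round(),((np.array(s)-[556,292])@[-u[1],u[0]]).round()); rel(s,(0,1))
p,d=capture("scene")
cv2.imwrite("pics/s7.png",cv2.resize(p[70:300,60:460],None,fx=2,fy=2))
E
```

```text
[628.21707081  64.16420483 156.39852463]
tray xy -57.0 7.0
scene [499.3 286. ] along 221.8 lat -128.9 27 drum 155 24.2
tray xy 3.0 7.0
scene [557.5 299.4] along 233.1 lat -70.6 24 drum 168 24.6
top [557.9 301.8] along 235.4 lat -70.2 13 drum 62 24.2
tray xy 65.0 8.0
scene [618.6 310.5] along 243.4 lat -9.5 30 drum 185 24.5
```

View pics/s7.png

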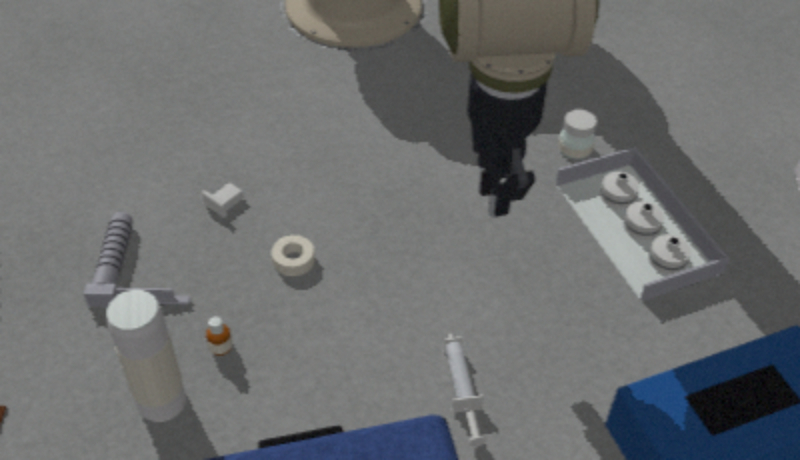

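All three filters stand flat and wholly inside the tray (crop (621,187), (645,217), (669,250)). Everything else is where it was and the arm is clear.

```bash
python3 -c "
from rig import ctrl
print(ctrl.finish_job())"
```

```text
the job is handed in; nothing more can be done
None
```

I pushed all three filters gently into the tray, where they lie flat and wholly inside. Nothing else on the table appeared to have moved, and I handed the job in at about 32 s.

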